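# Cock, load and fire a spectacle-lens impact tester

### The arm

A 7-joint arm with a two-finger parallel gripper is mounted at the origin on the work surface. World frame = base frame: x ahead of the robot, y to its left, z up, the work surface at z = 0. Lengths are in m, angles in degrees, forces in N, time in s.
With the tool pointing down it reaches from about 0.4 to 0.85 m from the base axis. Payload 4.4 kg.
Tool frame: the origin (TCP) lies on the centre line of the jaws, within the pads' length; the fingertips stand 17 mm ahead of it and the grasp point (between the pads) lies 2 mm behind it; z points along the fingers, y is the direction in which the jaws open and shut (so a half turn about z gives the same grasp; the last joint's range is limited). The gripper opens to 94 mm and grips with 3 to 60 N. Pads are 16 mm wide; open, the fingers measure 119 mm over their backs; the gripper's body (75 mm by 177 mm) begins 78 mm behind the grasp point.
Start: joints at [71.975, 36.005, 2.206, 86.941, -1.547, 57.084, -1.146], TCP at [0.16, -0.63, 0.222] pointing down, gripper open.
Joint ranges: [-175.42, 175.42], [-21.48, 121.26], [-71.46, 75.88], [10.55, 141.38], [-63.04, 243.04], [13.31, 113.54], [-168.57, 168.57]. Speed limits (degrees/s): [147.25, 147.25, 180, 180, 180, 180, 180].

### API

Orientations are given as [roll, pitch, yaw] about the fixed x, y, z axes, in that order (R = Rz(yaw) Ry(pitch) Rx(roll)).
In Python, from plant import bot, eoat, solver, read_camera, order, telemetry gives the robot as it stands. Calls block until the motion is done:
- bot.move_ptp(position, orientation): joint-space move of the TCP to a pose.
- bot.move_straight(position, attitude=None, velocity=0.15, force_limit=None): straight line of the TCP; attitude=None keeps the orientation; velocity is the mean speed in m/s. With force_limit (N) it stops when the force on the tool has changed by that much, and returns True; else False.
- bot.move_joints(angles): joint-space move.
- eoat.command_gripper(opening, squeeze=None): finger opening in m; squeeze is the grip in N (None keeps the last); returns when the fingers have stopped.
- bot.wait(seconds).
- solver.ik(position, orientation): joint angles nearest the present ones, or None.
- read_camera(name): name is "scene" or "top" or "wrist"; returns a dict with "image" (400x640x3 uint8, blue, green, red), "K" (3x3 intrinsics, pixels), "dist_coeffs" ([k1, k2, p1, p2, k3] as OpenCV has them; the pictures are not rectified), "extrinsics" (4x4, takes a point from world to camera coordinates); the wrist camera has in their place "hand_eye" (4x4, takes a point from camera to tool coordinates, whose origin is the TCP and whose axes are the flange's). Camera axes: x right, y down, z forward; pixel columns grow to the right and rows downward; lengths in m; the calibration is good to about 2 mm. A picture is of the moment at which its call begins: read the wrist's pose just before it. There is no depth.
A pose or a line that the arm cannot do raises bot.PlanningError and nothing moves.
- order.finish_job(): hands the job in, once; it reports no verdict.
Readings, each from a call of its own:
- telemetry.current_time(): time.
- telemetry.current_joint_pos(): joint angles.
- telemetry.current_qvel(): joint speeds.
- telemetry.current_tau(): joint torques, N m.
- telemetry.current_tcp_pos(): TCP position.
- telemetry.current_orientation(): TCP orientation.
- telemetry.current_force(): force on the tool from outside, world axes, zero at the start.
- telemetry.current_moment(): the same for the moment, N m.
- telemetry.current_width(): finger opening in m.
Only numpy, scipy, OpenCV 4.12 (cv2) and the standard library are available. Lean on these libraries where they do the work, as an engineer would, in place of code of your own. Each camera call takes 0.05 s, during which the arm holds its last target. There are 200 camera calls.

### The job

Give the spectacle lens its impact test on the bench tester: swing the sprung striker arm back by its blue paddle until the sear catches and it stays cocked by itself, then push the lens carriage fully home by its green plate, and then press the red trigger pad so that the striker snaps onto the lens. Leave the carriage home and the striker resting against the lens, do not touch the lens itself, and leave the bottles, spectacle case and pen where they are.

Things in the scene. Friction and masses are not known exactly. Their poses are not given: they have to be found in the camera images.
- tester: White steel bed of the lens impact tester, fixed to the bench, 270 x 225 x 15 mm; origin at bench level. The bed spans x -155 to +115 mm and y -82 to +142 mm in its own frame. Own +x points away from the robot at yaw 0, +y to the left. Position and yaw vary. The carriage rides on its front right part; the striker's hinge stands at own (65, 0) mm.
- striker (a joint): Angle of the sprung arm about its upright hinge, rad. At 0 it points along the tester's -x and blocks the lens's path; at angle a along (-cos a, sin a) in the tester frame: it cocks clockwise seen from above. The sear catches past about 1.08; let go, the arm settles at about 1.04. Hard stop 1.25. The spring asks 2.5 N at the paddle at 0, 7 N cocked. Fired onto the lens it rests at about 0.1.
- pivot (a point): Point on the striker's hinge axis, 68 mm above the bench, at the arm's mid height. It turns with the arm: its own -x axis points along the arm to the tip.
- paddle (a point): Pushing point of the blue cocking paddle, an upright plate on the arm 130 mm from the hinge axis: 40 mm along the arm, 10 mm thick, from 75 to 145 mm above the bench; this point is its middle, 115 mm above the bench. Own -x points along the arm away from the hinge; it is pushed on its -y face, towards its own +y. Below it is the arm bar (61 to 75 mm). It can also be gripped from above.
- nose (a point): Tip of the striker's black nose, on the -y side of the arm, 95 mm from the hinge axis and 68 mm above the bench.
- sear (a joint): Rotation of the sear lever, rad: 0 is up (catching), it grows to 0.2 as the trigger pad is pressed down. The cocked arm lets go at about 0.1. The lever springs up by itself; the pad needs up to about 5 N.
- trigger (a point): Middle of the top of the red trigger pad, 30 x 30 mm, 80 mm above the bench, on the sear lever's end at the tester's far left, own (78, 88) mm. Press straight down: full travel about 23 mm, the arm lets go after 8 to 13 mm. The cocked arm's bar lies about 45 mm to the front right of it and swings away when fired.
- carriage (a joint): Travel of the lens carriage, m: 0 fully out towards the robot, 0.065 fully home at its stop. Slides along the tester's own +x with about 2 N of friction and stays where it is left. The uncocked striker blocks it at about 0.029.
- push_plate (a point): Middle of the front face (the face towards the robot) of the green upright push plate on the carriage, 75 mm above the bench. The plate is 50 mm wide along the tester's y, 10 mm thick, its top 96 mm and foot 27 mm above the bench; pushed along the tester's own +x. The lens stands behind it, its middle 50 mm beyond this face.
- lens: The lens under test, round, 56 mm across with its black rim, 8 mm thick, standing upright on the carriage with its faces along the tester's y. Origin at the middle of its foot, 38 mm above the bench; top at 94 mm. Not to be touched by the robot.
- drops: Small white eye-drop bottle with blue cap, 30 mm across, 65 mm tall, standing right of the tester. Origin at its underside. Leave it alone.
- cleaner: Blue lens-cleaner bottle with white cap, 40 mm across, 110 mm tall, standing right of the tester. Origin at its underside. Leave it alone.
- case: Black spectacle case, 155 x 58 x 36 mm, long along its own x, lying right of the tester. Origin at its underside. Leave it alone.
- pen: Blue and white pen, 130 mm long along its own x, 12 mm thick, lying left of the tester. Origin at its underside. Leave it alone.

How it is judged (in metres and radians):
On the way, in this order (a step that is already met when the one before it is completed fails the run):
1. the striker is cocked: it stays beyond 1.0 rad on its sear, untouched by the robot (value of joint striker above 1 rad and value of joint sear below 0.06 rad and contact force between each of the fingers, the arm and tester below 0.3 N), for 0.3 s.
2. the carriage is pushed home (over 61 of 65 mm) with the striker still cocked (value of joint carriage above 0.061 m and value of joint striker above 1 rad), for 0.2 s.
3. the trigger releases the striker, which snaps forward (faster than 2.5 rad/s) with the carriage home (velocity of joint striker below -2.5 rad/s and value of joint striker below 0.9 rad and value of joint carriage above 0.061 m).
At the end, for the whole second after the job is handed in: The carriage is home (over 61 of 65 mm), the striker lies at rest against the lens (0.05 to 0.17 rad) and the trigger is back up (value of joint striker between 0.05 and 0.17 rad and velocity of joint striker between -0.1 and 0.1 rad/s and value of joint carriage above 0.061 m and value of joint sear below 0.03 rad); the robot touches nothing.
It fails at once if the robot touches the lens (over 1 N) (contact force between any of the fingers, the arm and lens above 1 N).
It fails at once if a bottle, the spectacle case or the pen is moved by more than 25 mm (distance of any of drops, cleaner, case, pen from where it was at the start of the episode above 0.025 m).
It also fails if it takes over 54 s, if anything falls off the work surface, if the arm or the gripper's body presses on something with over 40 N, if the wrist force passes 120 N, or if a joint passes its speed limit or range.

## Working session

There is one attempt and no reset: what is moved stays moved. The work goes in short steps, each a Python script; the robot and the scene stay as the last script left them, time stands still between calls to the robot, and variables do not carry over. Pictures are saved under pics/ and viewed, about 8 in all and at most 12, crops included, and the job is handed in when it is done.

```bash
mkdir -p pics
python3 - <<'E'
from plant import *
import cv2,numpy as np
for n in("scene","top"):
    c=read_camera(n); cv2.imwrite(f"pics/{n}0.png",c["image"]); print(n,np.round(c["K"],1).tolist(),np.round(c["dist_coeffs"],3),np.round(c["extrinsics"],3).tolist())
print(telemetry.current_time(),telemetry.current_orientation())
E
```

```text
scene [[497.7, 0.0, 316.2], [0.0, 497.7, 199.2], [0.0, 0.0, 1.0]] [0.047 0.    0.    0.    0.   ] [[-0.756, 0.655, 0.012, 0.429], [0.416, 0.493, -0.764, -0.141], [-0.506, -0.572, -0.645, 1.445], [0.0, 0.0, 0.0, 1.0]]
top [[513.5, 0.0, 310.8], [0.0, 513.5, 199.7], [0.0, 0.0, 1.0]] [-0.097  0.     0.     0.     0.   ] [[0.016, -0.999, 0.037, -0.053], [-0.986, -0.022, -0.163, 0.56], [0.164, -0.034, -0.986, 0.919], [0.0, 0.0, 0.0, 1.0]]
0.1 [-1.79906072e+02  1.38607254e-03  1.42547678e+01]
```

View pics/top0.png

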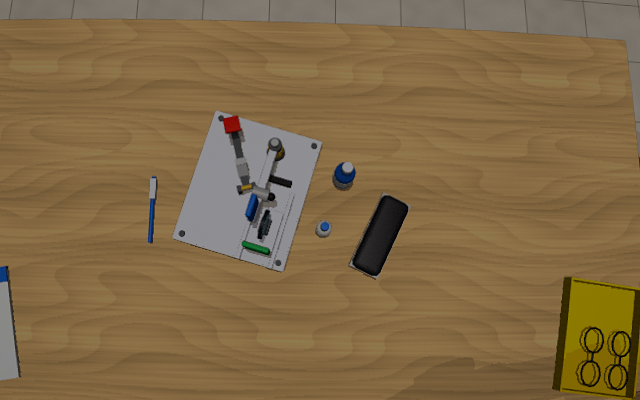

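View pics/scene0.png

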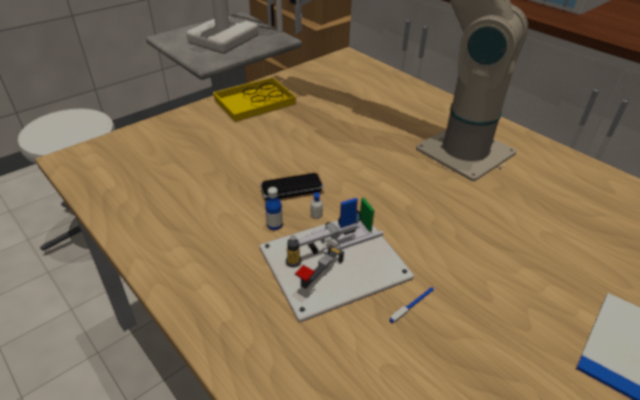

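The top view shows the bed corners at about (216,111), (322,142), (284,271) and (173,238). The red pad is at (232,125), the blue paddle at (252,207), the green plate at (256,248) and the hinge at (275,147). The scene view agrees.

```bash
cat > h.py <<'E'
from plant import *
import cv2,numpy as np
def ray(c,px,z,E=None):
    E=c["extrinsics"] if E is None else E
    p=cv2.undistortPoints(np.array(px,float).reshape(-1,1,2),c["K"],np.array(c["dist_coeffs"]))[:,0]
    R,t=np.array(E)[:3,:3],np.array(E)[:3,3]
    o=-R.T@t; d=np.c_[p,np.ones(len(p))]@R
    return o+d*((z-o[2])/d[:,2])[:,None]
def masks(img):
    h=cv2.cvtColor(img,cv2.COLOR_BGR2HSV)
    return dict(red=cv2.inRange(h,(0,180,90),(4,255,255))|cv2.inRange(h,(175,180,90),(180,255,255)),
      green=cv2.inRange(h,(45,120,40),(80,255,255)),blue=cv2.inRange(h,(100,150,40),(125,255,255)))
E
python3 - <<'E'
from h import *
c=read_camera("top"); im=c["image"]
h=cv2.cvtColor(im,cv2.COLOR_BGR2HSV)
m=cv2.inRange(h,(0,0,110),(180,45,255)); 
roi=np.zeros_like(m); roi[95:290,165:330]=255; m&=roi
m=cv2.morphologyEx(m,cv2.MORPH_CLOSE,np.ones((15,15)))
k=max(cv2.findContours(m,0,2)[0],key=cv2.contourArea)
px=cv2.boxPoints(cv2.minAreaRect(cv2.convexHull(k))); print("box",px.round(1).tolist())
g=np.array([[216,111],[322,142],[284,271],[173,238]],float)
px=np.array([px[np.argmin(np.linalg.norm(px-q,axis=1))] for q in g])
for P in(px,g):
    W=ray(c,P,.015)[:,:2]; M=np.array([[.115,.142],[.115,-.082],[-.155,-.082],[-.155,.142]])
    a,b=W-W.mean(0),M-M.mean(0)
    yaw=np.arctan2((b[:,0]*a[:,1]-b[:,1]*a[:,0]).sum(),(a*b).sum())
    R=np.array([[np.cos(yaw),-np.sin(yaw)],[np.sin(yaw),np.cos(yaw)]]); t=W.mean(0)-R@M.mean(0)
    print("pose",t.round(4),np.degrees(yaw).round(2),"res mm",((M@R.T+t-W)*1000).round(1).tolist())
    for n,z in(("red",.08),("green",.096),("blue",.145)):
        mm=masks(im)[n]&roi; q=max(cv2.findContours(mm,0,2)[0],key=cv2.contourArea)
        cx=q[:,0].mean(0); w=ray(c,cx,z)[0,:2]; print(n,cx.round(1),w.round(4),"own",(R.T@(w-t)).round(4))
E
```

```text
box [[171.39999389648438, 237.89999389648438], [211.1999969482422, 107.5], [322.0, 141.39999389648438], [282.29998779296875, 271.70001220703125]]
pose [0.5976 0.0477] -15.16 res mm [[-3.0, -4.8], [3.2, 2.1], [0.5, 0.2], [-0.8, 2.4]]
red [231.4 125.5] [0.6917 0.1088] own [0.0748 0.0836]
green [254.9 246.9] [0.4665 0.0564] own [-0.1288 -0.0259]
blue [252.6 206.7] [0.5304 0.0587] own [-0.0678 -0.0069]
pose [0.5958 0.0436] -15.31 res mm [[2.5, 0.8], [2.4, -2.3], [-2.9, -0.2], [-2.0, 1.7]]
red [231.4 125.5] [0.6917 0.1088] own [0.0753 0.0882]
green [254.9 246.9] [0.4665 0.0564] own [-0.1281 -0.0218]
blue [252.6 206.7] [0.5304 0.0587] own [-0.0671 -0.0027]
```

```bash
cat >> h.py <<'E'
T=np.array([.595,.0436]); Y=-15.3
def rot(d): r=np.radians(d); return np.array([[np.cos(r),-np.sin(r)],[np.sin(r),np.cos(r)]])
def own(x,y,z): return [*(T+rot(Y)@[x,y]),z]
def armp(a,y,z,r=.13):
    return own(*(np.array([.065,0])+rot(-np.degrees(a))@[-r,y]),z)
def ayaw(a): return [180,0,Y-np.degrees(a)+90]
E
python3 - <<'E'
from h import *
z=.127
print([None if (q:=solver.ik(armp(a,-.013,z),ayaw(a))) is None else np.round(q) for a in(0,.6,1.2)])
eoat.command_gripper(0,10)
bot.move_ptp(armp(0,-.035,.25),ayaw(0))
bot.move_straight(armp(0,-.035,z))
for a in np.arange(0,1.16,.115):
    s=bot.move_straight(armp(a,-.013,z),ayaw(a),velocity=.12,force_limit=35)
    print(round(a,2),s,np.round(telemetry.current_force(),1),round(telemetry.current_time(),1))
    if s: break
cv2.imwrite("pics/pushed.png",cv2.resize(read_camera("top")["image"][80:300,120:420],None,fx=2.5,fy=2.5))
E
```

```text
[array([  2.,  35., -15., 111.,  14.,  36., -38.]), array([ -9.,  37.,  -9., 104.,   8.,  39., -72.]), array([ -16.,   42.,   -0.,   92.,    0.,   46., -101.])]
0.0 False [ 0.6 -2.7  1.5] 5.5
0.12 False [-0.8 -2.3  2.3] 5.8
0.23 False [-2.4 -3.1  3.1] 6.1
0.34 False [-1.8 -3.8  2.4] 6.3
0.46 False [-3.1 -2.7  1.3] 6.6
0.58 False [-2.9 -3.4  1.1] 6.9
0.69 False [-3.8 -2.8 -0.9] 7.2
0.8 False [-4.9 -2.9 -0.6] 7.4
0.92 False [-5.1 -1.9 -0.8] 7.7
1.04 False [-1.5 -1.7 -1.7] 8.0
1.15 False [-6.5 -1.6  3.5] 8.3
```

View pics/pushed.png

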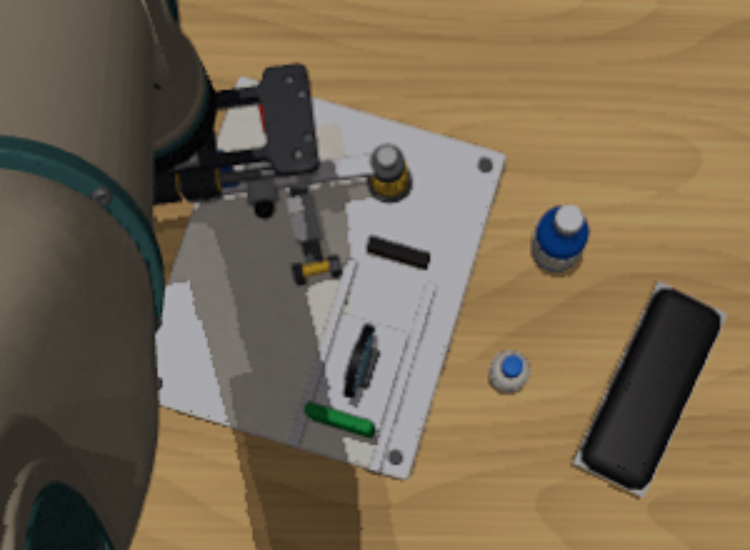

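The picture shows the arm at about cock angle, with its bar running from the hinge (390,165) left to about (170,185). The lens at (360,360) and the plate at (340,420) have not moved. Next I back off and check that the striker stays cocked.

Run:
```python
from h import *
a=1.15
bot.move_straight(armp(a,-.024,.127),velocity=.06)
bot.move_straight(armp(a,-.06,.127),velocity=.15)
print("F",np.round(telemetry.current_force(),1))
bot.move_straight(armp(a,-.06,.2),velocity=.25)
bot.move_ptp(own(-.19,-.0225,.2),[180,0,Y])
c=read_camera("top")
cv2.imwrite("pics/cocked.png",cv2.resize(c["image"][80:300,120:420],None,fx=2.5,fy=2.5))
print(telemetry.current_time(),[None if (q:=solver.ik(own(x,-.0225,z),[180,0,Y])) is None else np.round(q) for x,z in((-.165,.08),(-.07,.08))])
```

```text
F [ 0.8 -0.8 -0.5]
10.3083 [array([ -16.,   34.,    5.,  128.,   -9.,   19., -109.]), array([ -12.,   38.,    7.,  114.,   -9.,   28., -104.])]
```

View pics/cocked.png

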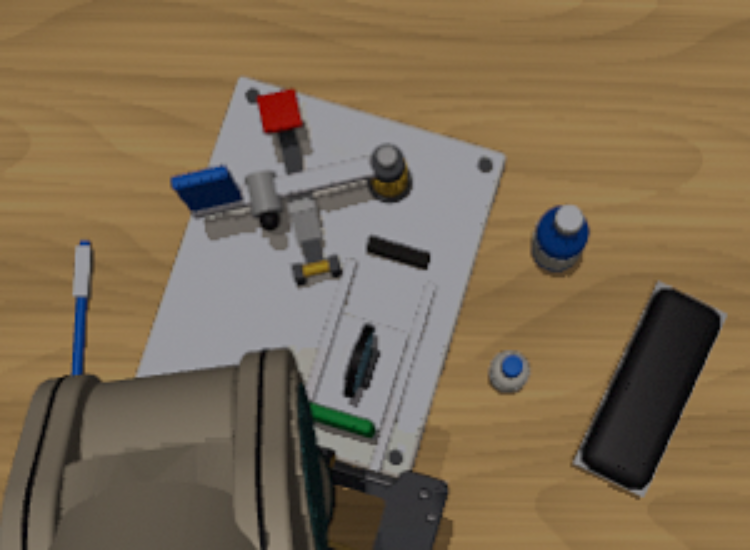

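The striker stays cocked by itself, with the paddle at (205,185), and the push-back force is gone. Now I push the carriage.

Run:
```python
from h import *
y=-.0225
bot.move_straight(own(-.165,y,.20)); bot.move_straight(own(-.165,y,.08))
s=bot.move_straight(own(-.066,y,.08),velocity=.05,force_limit=18)
p=np.array(telemetry.current_tcp_pos()); print(s,"own",rot(-Y)@(p[:2]-T),np.round(telemetry.current_force(),1))
bot.wait(.3)
bot.move_straight(own(-.12,y,.08)); bot.move_straight(own(-.15,y,.2),velocity=.25)
c=read_camera("top"); im=c["image"]
cv2.imwrite("pics/home.png",cv2.resize(im[80:300,120:420],None,fx=2.5,fy=2.5))
m=masks(im)["green"]; q=max(cv2.findContours(m,0,2)[0],key=cv2.contourArea); print(rot(-Y)@(ray(c,q[:,0].mean(0),.096)[0,:2]-T),telemetry.current_time())
```

```text
True own [-0.08985203 -0.02310028] [-0.  -0.2  0.7]
[-0.07498127 -0.03246894] 14.3417
```

View pics/home.png

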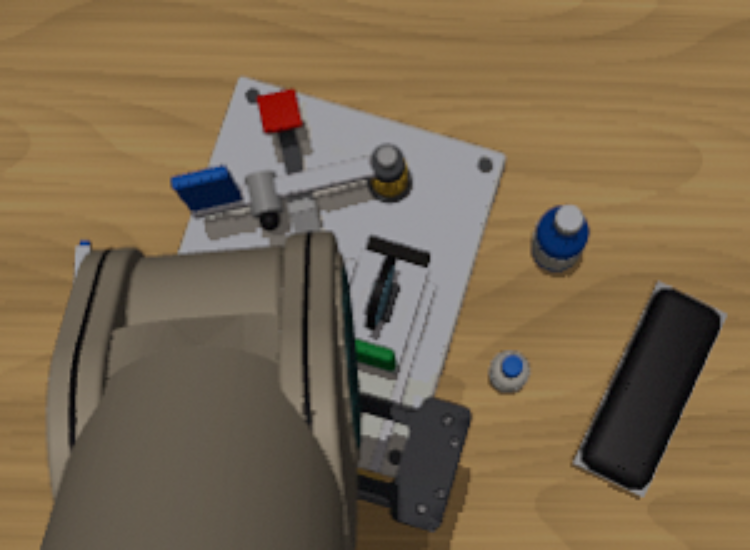

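The striker is still cocked. The plate, at (375,355) and partly hidden, seems to have moved only about 52 mm, so the force stop may have come early. I'll push again, slower.

Run:
```python
from h import *
y=-.0225
bot.move_straight(own(-.12,y,.08)); 
for x in(-.10,-.09,-.085,-.08,-.076,-.072,-.068,-.064):
    s=bot.move_straight(own(x,y,.08),velocity=.03,force_limit=25)
    p=np.array(telemetry.current_tcp_pos()); f=np.array(telemetry.current_force())
    print(x,s,"own",(rot(-Y)@(p[:2]-T)).round(4),(rot(-Y)@f[:2]).round(1))
    if s or abs(f[0])>14: break
bot.wait(.3); print(np.round(telemetry.current_force(),1))
bot.move_straight(own(-.12,y,.08)); bot.move_straight(own(-.14,y,.2),velocity=.25)
bot.move_ptp(own(.03,.088,.22),[180,0,Y])
bot.move_ptp(own(-.20,.05,.25),[180,0,Y])
c=read_camera("scene"); cv2.imwrite("pics/home2.png",cv2.resize(c["image"][160:340,220:460],None,fx=3,fy=3)); print(telemetry.current_time())
```

```text
-0.1 False own [-0.1002 -0.0226] [-0.6  0.1]
-0.09 False own [-0.0897 -0.0225] [-0.1  0.2]
-0.085 False own [-0.0897 -0.0227] [-8.1  1.1]
-0.08 False own [-0.0896 -0.0228] [-16.7   0.5]
[-15.6   5.2  12.4]
20.4083
```

View pics/home2.png

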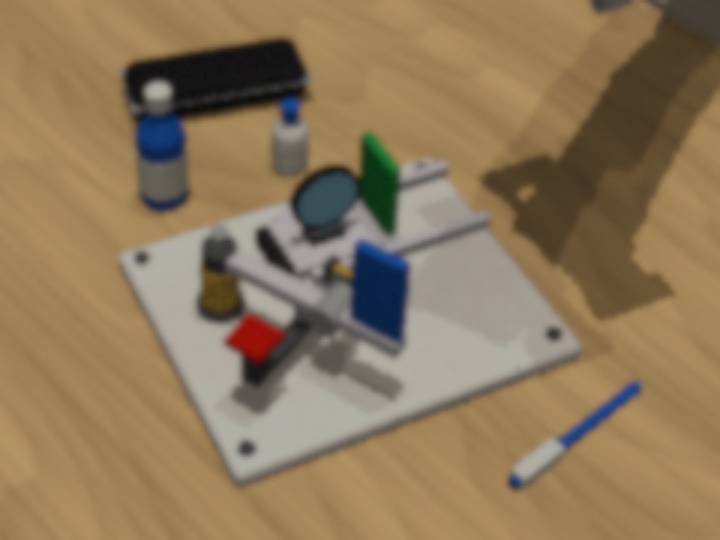

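Run:
```python
from h import *
c=read_camera("scene"); t=read_camera("top")
cv2.imwrite("pics/t2.png",t["image"])
for im in(cv2.imread("pics/scene0.png"),c["image"]):
    q=max(cv2.findContours(masks(im)["green"],0,1)[0],key=cv2.contourArea)[:,0]
    for n,p,z in(("top",q[q[:,1].argmin()],.096),("right",q[q[:,0].argmax()],.03)):
        print(n,p,(rot(-Y)@(ray(c,p,z)[0,:2]-T)).round(4))
for im in(cv2.imread("pics/top0.png"),t["image"]):
    q=max(cv2.findContours(masks(im)["green"],0,1)[0],key=cv2.contourArea)[:,0]; p=q[q[:,0].argmax()]
    print("topview right end",p,(rot(-Y)@(ray(t,p,.096)[0,:2]-T)).round(4), q.mean(0))
```

```text
top [362 198] [-0.1245 -0.0411]
right [373 210] [-0.1695 -0.0575]
top [341 205] [-0.07   -0.0397]
right [351 223] [-0.0995 -0.0394]
topview right end [268 251] [-0.1277 -0.0457] [254.87931034 246.98275862]
topview right end [277 223] [-0.0759 -0.0466] [263.78947368 218.78947368]
```

The plate moved about 52 to 54 mm and then met a rigid stop: 17 N gave no further motion. Its face is now at own x of about -80 mm, which puts the lens centre at -30 mm, exactly at the nose radius (65-95). So the carriage is home and must have started about 12 mm in. Now the trigger.

Run:
```python
from h import *
x,y=.077,.088
bot.move_ptp(own(x,y,.2),[180,0,Y])
bot.move_straight(own(x,y,.105))
for z in(.095,.09,.086,.082,.079):
    s=bot.move_straight(own(x,y,z),velocity=.04,force_limit=25); print(z,s,np.round(telemetry.current_force(),1))
    if s: break
bot.wait(.3)
bot.move_straight(own(x,y,.2))
bot.move_ptp(own(-.18,.12,.3),[180,0,Y])
c=read_camera("scene"); cv2.imwrite("pics/fired.png",cv2.resize(c["image"][160:340,220:460],None,fx=3,fy=3))
t=read_camera("top"); cv2.imwrite("pics/fired_top.png",cv2.resize(t["image"][80:300,120:420],None,fx=2.5,fy=2.5)); print(telemetry.current_time())
```

```text
0.095 False [-0.1  0.3  0.1]
0.09 False [-0.3 -0.6  0.2]
0.086 False [-0.4 -0.2  1.6]
0.082 False [-0.6  0.7  1.5]
0.079 False [ 1.2 -0.   0.9]
26.25
```

View pics/fired.png

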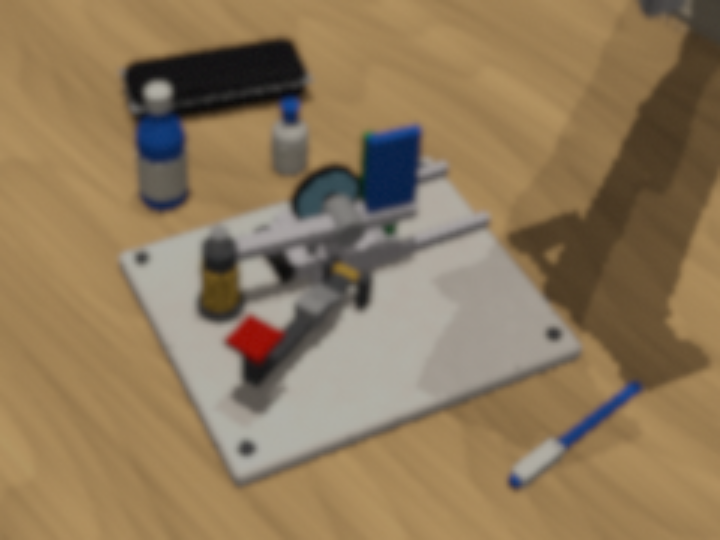

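View pics/fired_top.png

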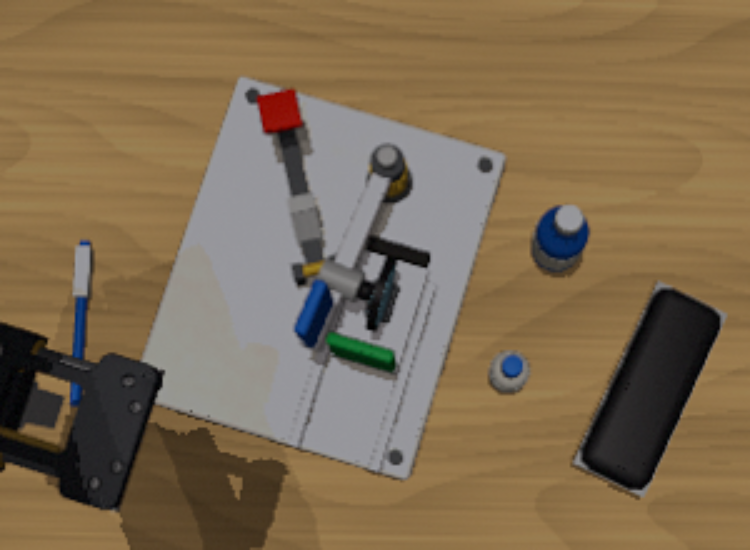

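The striker has fired: its nose rests against the lens at (370,290), the trigger pad is back up, and the carriage is home. The other objects haven't moved and the robot is clear.

Run:
```python
from h import *
bot.wait(.3); t=read_camera("top")
q=max(cv2.findContours(masks(t["image"])["green"],0,1)[0],key=cv2.contourArea)[:,0]; print((rot(-Y)@(ray(t,q.mean(0),.096)[0,:2]-T)).round(4))
order.finish_job(); print(telemetry.current_time())
```

```text
[-0.0757 -0.0216]
the job is handed in; nothing more can be done
the job is handed in; nothing more can be done
```

The impact test is done and handed in, at about 26.5 s on the robot's clock. I cocked the striker by its blue paddle, pushed the carriage home by the green plate, and fired the striker with the red trigger pad.

- **Cocking:** pictures after I backed off showed the striker staying cocked by itself, with the force reading back near zero.
- **Carriage:** the plate centre sits at own x of about -76 mm, so the lens centre is at about -31 mm, close to the nose radius of 95 mm from the hinge. This did not change after firing.
- **Firing:** the last pictures show the nose against the lens and the trigger pad back up. The bottles, spectacle case and pen look unmoved, and the gripper is clear.

**What disagreed:** the plate moved only about 52 to 54 mm, not 65 mm. My first push stopped early on the force limit, so I pushed again; the carriage stayed put against a rigid stop at about 17 N. I take this to mean it started about 12 mm in.

**Not measured:** I never read the striker and carriage joints or the snap speed directly; these results rest on the pictures and the force readings.

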